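Shift the strap cutter's feed selector and engage the feed

TASK

The strap cutter has to run on its third feed. Pull the sprung selector knob up clear of the index plate, turn it without forcing the pin to the notch with three rivets, the one nearest the clutch lever, and let the pin drop fully home there. Then gently push the clutch lever all the way back to its stop to engage the feed, and leave the tools and parts lying about where they are.

Things in the scene. Friction and masses are not known exactly. Their poses are not given: they have to be found in the camera images.
- strap_cutter: The bench strap cutter, bolted down. Origin: centre of its underside; x points to its back, away from the robot, y to its left (the rollers and knives), z up. Its grey gearbox, top 130 mm high, is on its right (-y); on that lies the steel index plate, 126 mm across, top 140 mm high, open notches in its front rim. Nothing of it rises above 200 mm.
- selector_axis (a point): The upright axis of the selector where it passes the index plate's top face; at (-45, -100, 140) mm in the cutter's frame.
- knob_grip (a point): Middle of the black bar knob, 46 long, 14 thick, 34 mm high; its top is 10 mm above this point, its foot 24 below. 36 mm above the plate when the pin is home, 42 with the pin on the plate, 47 at most. On the axis; x runs along the bar, away from the pin, z up. It lifts straight up against a spring (7 N home, 10 N at full lift) and turns about the axis with a few degrees (under 6) of play to the arm.
- pointer: The dark steel selector arm under the knob, turning with it and carrying the pin. Origin on the axis, at plate-top height when home; the arm points along -x and reaches to 60 mm from the axis, its top 9.5 mm above the plate when home.
- pin_tip (a point): Lower end of the 8 mm index pin, under the arm's end, 52 mm from the axis. It is 6 mm below the plate's top face when home in a notch (134 mm up in the cutter's frame), level with it when it rests on the plate between notches, which it does if let go off a notch. The pin must be lifted above the plate's top (6 mm) to turn out of a notch. Full lift 11 mm.
- notch1 (a point): Where the pin's tip lies when home in notch 1 (one rivet), the notch furthest from the clutch lever. Notches are 11 mm wide and straight-sided, so the pin drops only when within about 1.5 mm of the middle; it stays where it is left otherwise.
- notch2 (a point): The same for notch 2 (two rivets), 40 degrees on from notch 1, pointing to the machine's front. The pin starts in notch 1 or 2 or anywhere on the plate between them.
- notch3 (a point): The same for notch 3 (three rivets), 40 degrees on from notch 2, anticlockwise seen from above, towards the clutch lever. The wanted notch. The arm can turn some 14 degrees past it.
- clutch_ball (a point): Centre of the black ball, 28 mm across, on the end of the clutch lever: a 10 mm rod on the gearbox's right side, 100 mm from its pivot, which is at (-20, -215, 75) mm in the cutter's frame, axis along y. Out: leaning to the front, ball at x about -63 mm, 165 high. In: at its stop leaning to the back, ball at x +23 mm, 165 high. It moves with about 3 N and stays where it is left.
- clutch: The clutch lever itself; origin at its pivot. 25 mm free between its rod and the gearbox's side.
- spanner: Open-ended spanner lying on the gearbox top behind the selector, 130 mm long, 6 mm thick. Origin: centre of its underside. A bystander, not to be moved.
- spacer: Brass spacer ring, 38 mm across, 12 mm high, lying on the infeed table of the cutter. A bystander.
- shears: Leather shears, 240 mm long, lying on the table at the robot's left. A bystander.
- rule: Steel rule, 300 x 28 x 4 mm, lying on the table at the machine's right. A bystander.
- mallet: Mallet with white plastic head and wooden handle, 220 mm long, lying right of the machine. A bystander.
- glue_jar: Glue jar, 68 mm across, 85 mm high, standing left of the machine. A bystander.
- pattern: Aluminium shoe pattern plate, 215 x 117 x 4 mm, lying left of the machine. A bystander.
- awl: Awl with wooden handle, 150 mm long, lying right of the machine. A bystander.

How it is judged:
By the outcome, as a careful person would: the job done as asked, in the order asked, and still so for the second after the job is handed in, with the robot touching nothing.
It also fails if it takes over 54 s, if anything falls off the work surface, if the arm or the gripper's body presses on something with over 40 N, if the wrist force passes 120 N, or if a joint passes its speed limit or range.

ROBOT

A 7-joint arm with a two-finger parallel gripper is mounted at the origin on the work surface. World frame = base frame: x ahead of the robot, y to its left, z up, the work surface at z = 0. Lengths are in mm, angles in rad, forces in N, time in s.
With the tool pointing down it reaches from about 400 to 875 mm from the base axis. Payload 4.4 kg.
Tool frame: the origin (TCP) lies at the very end of the fingers, on their centre line; the grasp point (between the pads) lies 19 mm behind it (ctrl.grasp_offset is the distance from the TCP to the grasp point, in mm); z points along the fingers, y is the line along which they close (so a half turn about z gives the same grasp; the last joint's range is limited). The gripper opens to 85 mm and grips with 20 to 120 N. Pads are 22 mm wide; open, the fingers measure 114 mm over their backs; the gripper's body (76 mm by 85 mm) begins 54 mm behind the grasp point. The pads swing forward as they close: fully open they stand 13 mm farther back than shut.
Start: joints at [-1.205, 0.628, 0.038, 1.517, -0.027, 0.996, -0.02], TCP at [272.008, 590.364, 231.313] pointing down, gripper open.
Joint ranges: [-3.06, 3.06], [-0.37, 2.12], [-1.25, 1.32], [0.18, 2.47], [-1.1, 4.24], [0.23, 1.98], [-2.94, 2.94]. Speed limits (rad/s): [2.57, 2.57, 3.14, 3.14, 3.14, 3.14, 3.14].

INTERFACE

Orientations are given as [roll, pitch, yaw] about the fixed x, y, z axes, in that order (R = Rz(yaw) Ry(pitch) Rx(roll)).
In Python, from cell import status, cams, ctrl gives the robot as it stands.
- The arm moves only by the tool move_arm, never from a script. Its argument "plan" is a list of rows, each a list of 3 entries, a list of its own where there are three numbers: the shift along the world's x, y, z in mm, then the turn, a rotation vector about the world's x, y, z in degrees, then the opening, from 0 (shut) to 1 (fully open). In form: [[[x, y, z], [wx, wy, wz], gripper], ...]. A call has 1 to 10 rows; each row shifts and turns the commanded pose from where the row before left it; what a row does not reach is not made up. A row lasts 1/8 s, in which the tool goes at most 62.5 mm and 10.7 degrees, less where a joint would pass 70% of its speed; a pose out of reach is approached as far as the arm can. A call with a gripper value outside its range is refused whole. The fingers move at their own pace and stop on an object; the grip force is fixed at half the most. Time passes only in rows, so rows that do not move let the fingers close. It gives the time, the measured TCP pose, the force, the opening and the grip force at its end, in the units of the state.
- status.read_state(): the state, without advancing time (a new reading comes with each control period).
- cams.get_image(name): name is "scene" or "top" or "wrist"; returns the picture (400x640x3 uint8, blue, green, red); there is no depth.
- cams.camera_params(name): a dict with "K" (3x3 intrinsics, pixels), "k1" (the pictures are not rectified: a ray, as slopes to the right and down, at radius r is drawn at 1 + k1 r^2 times it, then the intrinsics apply), "pose" (4x4, takes a point from camera to world coordinates); the wrist camera has in their place "tool_from_camera" (4x4, takes a point from camera to tool coordinates, whose origin is the TCP and whose axes are the flange's). Camera axes: x right, y down, z forward; pixel columns grow to the right and rows downward; lengths in mm; the calibration is good to about 2 mm. A picture is of the moment at which its call begins: read the wrist's pose just before it. camera_params takes no time and is no camera call.
- ctrl.finish_job(): hands the job in; it is judged then, once.
The state is a dict: "clock": time; "qpos": joint angles; "qd": joint speeds; "tau": joint torques, N m; "eef_pos": TCP position; "tool_rot": TCP orientation; "force": force on the tool from outside, world axes, zero at the start; "torque": the same for the moment, N m; "width": finger opening in mm; "gripper_force": force on a finger pad.
Only numpy, scipy, OpenCV 4.12 (cv2) and the standard library are available. Lean on these libraries where they do the work, as an engineer would, in place of code of your own. Each camera call takes 0.05 s, during which the arm holds its last target. There are 200 camera calls.

## Working session

There is one attempt and no reset: what is moved stays moved. The work goes in short steps, Python scripts to look and compute and a tool call to move; the robot and the scene stay as the last step left them, time stands still between calls to the robot, and variables do not carry over. Pictures are saved under pics/ and viewed, at most 10 in all, crops included, and the job is handed in when it is done.

Besides the shell and the picture viewer there is one more tool, called after ">>>" by a JSON object that holds its "name" and its "arguments". move_arm: Moves the arm, as the interface text tells. Its arguments: {"type":"object","properties":{"plan":{"type":"array","items":{"type":"array"}}},"required":["plan"]}

```bash
mkdir -p pics; cat > h.py <<'E'
import numpy as np, cv2
from cell import status, cams, ctrl
from scipy.spatial.transform import Rotation as R
def pose(name,st=None):
    p=cams.camera_params(name)
    if 'pose' in p: return p,np.array(p['pose'])
    T=np.eye(4);T[:3,:3]=R.from_euler('xyz',st['tool_rot']).as_matrix();T[:3,3]=st['eef_pos']
    return p,T@np.array(p['tool_from_camera'])
def ray(p,T,uv):
    K=np.array(p['K']);d=np.array([(uv[0]-K[0,2])/K[0,0],(uv[1]-K[1,2])/K[1,1]]);s=d.copy()
    for _ in range(20): s=d/(1+p['k1']*(s@s))
    return T[:3,3],T[:3,:3]@np.r_[s,1]
def atz(p,T,uv,z):
    o,d=ray(p,T,uv);return o+d*(z-o[2])/d[2]
def proj(p,T,X):
    K=np.array(p['K']);c=T[:3,:3].T@(np.array(X,float)-T[:3,3]);s=c[:2]/c[2];s=s*(1+p['k1']*(s@s))
    return K[:2,:2]@s+K[:2,2]
E
python3 - <<'E'
from h import *
st=status.read_state();print(st)
for n in('scene','top'):
    cv2.imwrite(f'pics/{n}.png',cams.get_image(n));print(cams.camera_params(n))
print(cams.camera_params('wrist'))
E
```

```text
{'clock': 0.0, 'qpos': array([-1.20476615,  0.62933472,  0.03840431,  1.51840821, -0.02699164,
        0.99632237, -0.01998678]), 'qd': array([-0.00074012,  0.00048717,  0.00120558, -0.00081008, -0.00149016,
        0.00121807,  0.00024548]), 'tau': array([ 1.08147735e-03, -5.63406730e+01,  1.22694690e+00, -1.93439466e+01,
        1.10954186e-02,  1.06222025e-02, -7.85118573e-06]), 'eef_pos': array([271.72952857, 589.75537712, 230.38296104]), 'tool_rot': array([-3.13963687e+00,  1.11559312e-05,  2.70980980e+00]), 'force': array([ 0.80938759, -0.58200618,  0.77195746]), 'torque': array([ 0.01091362, -0.01610838, -0.00160328]), 'gripper_force': 0.0, 'width': 85.17299234827074}
{'K': array([[381.92483076,   0.        , 320.21668713],
       [  0.        , 381.92483076, 203.35464987],
       [  0.        ,   0.        ,   1.        ]]), 'k1': -0.021739656832097443, 'pose': array([[-1.77221725e-01,  7.08152110e-01, -6.83456692e-01,
         1.39027647e+03],
       [ 9.84123318e-01,  1.20679960e-01, -1.30144697e-01,
         2.20040691e+02],
       [-9.68271529e-03, -6.95670135e-01, -7.182
[... 513 characters left out ...]
2, -1.60667930e-01, -9.86910837e-01,
         1.23163897e+03],
       [ 0.00000000e+00,  0.00000000e+00,  0.00000000e+00,
         1.00000000e+00]])}
{'K': array([[347.59311708,   0.        , 318.40618522],
       [  0.        , 347.59311708, 201.85092205],
       [  0.        ,   0.        ,   1.        ]]), 'k1': -0.03266996212360817, 'tool_from_camera': array([[-6.42384516e-04, -9.60197201e-01, -2.79322257e-01,
         6.96950839e+01],
       [ 9.99999530e-01, -8.19591310e-04,  5.17628163e-04,
         2.60770766e-02],
       [-7.25955208e-04, -2.79321793e-01,  9.60197276e-01,
        -1.42305464e+02],
       [ 0.00000000e+00,  0.00000000e+00,  0.00000000e+00,
         1.00000000e+00]])}
```

View pics/scene.png

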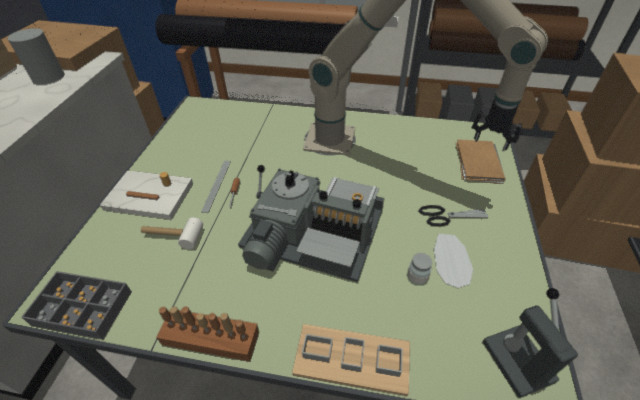

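View pics/top.png

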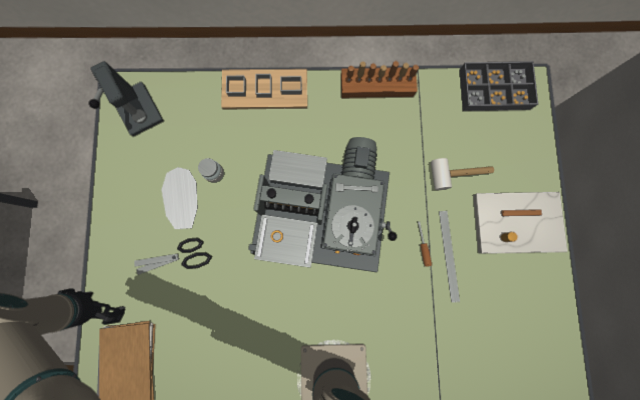

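```bash
python3 - <<'E'
from h import *
a=cv2.imread('pics/top.png')[180:280,300:420]
cv2.imwrite('pics/topc.png',cv2.resize(a,None,fx=6,fy=6,interpolation=cv2.INTER_CUBIC))
p,T=pose('top')
for uv,z in(((353,226),186),((392,236),165),((388,169),8),((379,270),8),((249,262),8)):print(uv,atz(p,T,uv,z).round(1))
E
```

```text
(353, 226) [460.7 -58.9 186. ]
(392, 236) [ 431.4 -173.4  165. ]
(388, 169) [ 671.1 -204.4    8. ]
(379, 270) [ 331.1 -157.7    8. ]
(249, 262) [365.7 268.    8. ]
```

View pics/topc.png

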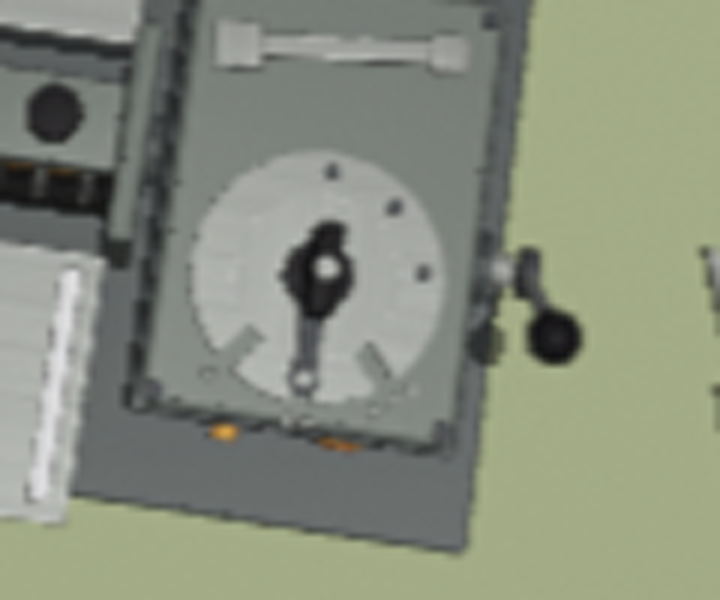

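```bash
python3 - <<'E'
from h import *
p,T=pose('top')
f=lambda u,v,z:atz(p,T,(300+u/6-.4,180+v/6-.4),z)
c=f(317,277,140);n1=f(243,345,140);n3=f(375,360,140);b=f(553,336,165);pin=f(302,380,149);k=f(326,268,186)
print(c,n1,n3,b,pin,k)
for q in(n1,n3,pin):print(np.degrees(np.arctan2(*(q-c)[1::-1])))
v=(b-c)[:2];print('yaw from ball',np.degrees(np.arctan2(v[1],v[0])-np.arctan2(-115,-18)),np.hypot(*v))
sp=f(238,45,136)-f(450,52,136);print('spanner',np.linalg.norm(sp))
e=f(495,40,130)-f(443,440,130);print('edge',np.degrees(np.arctan2(e[1],e[0])))
E
```

```text
[465.68882056 -61.99023614 140.        ] [432.68965597 -24.19030552 140.        ] [424.04194367 -89.26796791 140.        ] [ 432.57598299 -172.81145786  165.        ] [414.48637559 -51.9767561  149.        ] [465.58904229 -61.73160994 186.        ]
131.12080898819235
-146.77613753956965
168.93452841227995
yaw from ball -7.7400305712899025 115.6624536979445
spanner 107.75216014347106
edge -9.966118555621449
```

>>> {"name": "move_arm", "arguments": {"plan": [[[10,-30,20],[0,0,1.5],1],[[16,-54,10],[0,0,1.5],0.8],[[16,-54,10],[0,0,1.5],0.6],[[16,-54,10],[0,0,1.5],0.6],[[16,-54,10],[0,0,1.5],0.6],[[16,-54,10],[0,0,1.5],0.6],[[16,-54,0],[0,0,1.5],0.6],[[16,-54,0],[0,0,1.5],0.6],[[16,-54,0],[0,0,1.5],0.6],[[16,-54,0],[0,0,0.5],0.6]]}}

```text
clock: 1.35
eef_pos: [426.1, 72.6, 301.3]
tool_rot: [3.141, 0.0, 2.955]
force: [1.0, 0.8, -0.6]
width: 51.4
gripper_force: 0.0
```

>>> {"name": "move_arm", "arguments": {"plan": [[[14,-45,0],[0,0,0],0.6],[[14,-45,0],[0,0,0],0.6],[[10,-36,0],[0,0,0],0.6],[[0,0,0],[0,0,0],0.6],[[0,0,0],[0,0,0],0.6]]}}

```text
clock: 1.98
eef_pos: [463.6, -50.8, 301.0]
tool_rot: [3.141, -0.001, 2.955]
force: [0.6, -1.1, -0.5]
width: 51.2
gripper_force: 0.0
```

```bash
python3 - <<'E'
from h import *
st=status.read_state();print(st['eef_pos'],np.degrees(st['tool_rot']),st['qpos'].round(2))
im=cams.get_image('wrist');cv2.imwrite('pics/w1.png',im)
p,T=pose('wrist',st);print(proj(p,T,[465.7,-62,186]),proj(p,T,[465.7,-62,140]))
E
```

```text
[463.58388787 -50.83179785 301.00559937] [ 1.79967608e+02 -6.62388859e-02  1.69283421e+02] [-0.11  0.29  0.21  1.91 -0.07  0.95  1.51]
[304.78069695 200.75977211] [306.63749568 186.64421587]
```

View pics/w1.png

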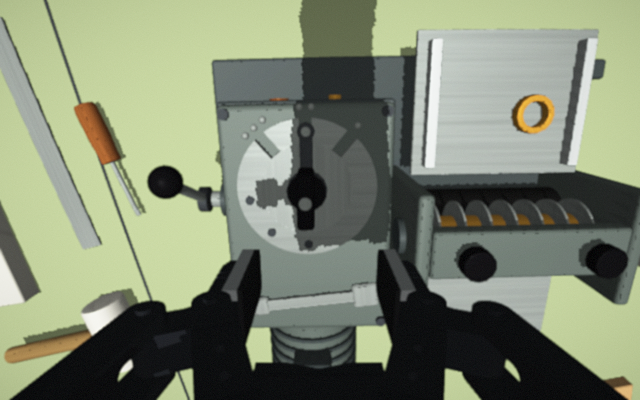

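```bash
python3 - <<'E'
from h import *
a=cv2.imread('pics/w1.png')[90:260,215:395]
cv2.imwrite('pics/w1c.png',cv2.resize(a,None,fx=3.5,fy=3.5,interpolation=cv2.INTER_CUBIC))
E
```

```text
(no output)
```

View pics/w1c.png

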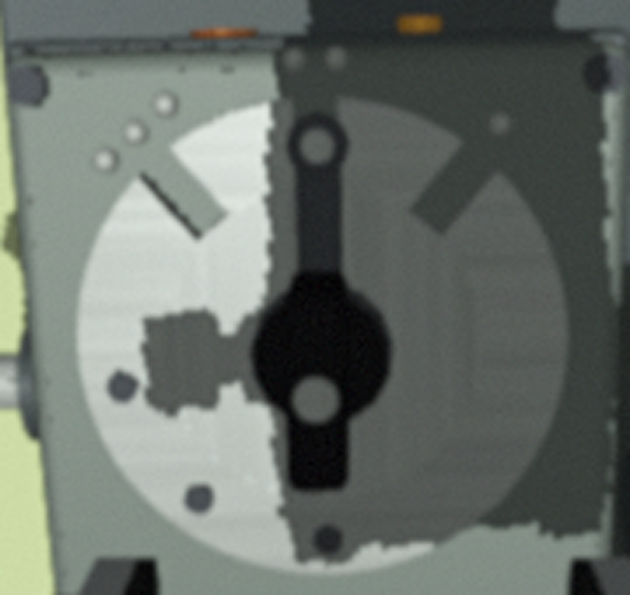

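```bash
python3 - <<'E'
from h import *
st=status.read_state();p,T=pose('wrist',st)
f=lambda u,v,z:atz(p,T,(215+u/3.5-.36,90+v/3.5-.36),z)
c=f(322.5,335,140);print('c',c)
an=lambda q:np.degrees(np.arctan2(*(q-c)[1::-1]))
for n,uv,z in(('n3i',(212,224),140),('n3o',(155,161),140),('n1i',(430,222),140),('n1o',(482,156),140),('pin',(318,146),150),('barend',(318,488),196),('boss',(322,352),176)):
    q=f(*uv,z);print(n,q,an(q)%360,np.hypot(*(q-c)[:2]))
b=atz(p,T,(165,182),165);print('ball',b)
E
```

```text
c [464.61255763 -61.17887469 140.        ]
n3i [431.52339531 -82.77407968 140.        ] 213.12994522071938 39.51259978592986
n3o [413.69071616 -93.19692505 140.        ] 212.16038837778936 60.15138807744641
n1i [441.15711482 -29.16648068 140.        ] 126.23018878443446 39.685654431803194
n1o [427.48034705 -13.79607008 140.        ] 128.08453052169276 60.199096636234025
pin [416.88405402 -52.5026602  150.        ] 169.69712349826705 48.51068702469965
barend [485.01499126 -64.47071132 196.        ] 350.8345832790065 20.666288640563383
boss [460.23191937 -59.30035993 176.        ] 156.78927388692415 4.7664252163636815
ball [ 434.2690457  -173.71432261  165.        ]
```

>>> {"name": "move_arm", "arguments": {"plan": [[[1.4,-10.7,-30],[0,0,0.7],0.6],[[0,0,-40],[0,0,0],0.6],[[0,0,-35],[0,0,0],0.6],[[0,0,-25],[0,0,0],0.6],[[0,0,-9],[0,0,0],0.6],[[0,0,0],[0,0,0],0.6],[[0,0,0],[0,0,0],0.6]]}}

```text
clock: 2.9
eef_pos: [466.2, -62.1, 163.3]
tool_rot: [3.141, 0.002, 2.967]
force: [0.7, 0.2, -0.3]
width: 51.6
gripper_force: 0.0
```

```bash
python3 - <<'E'
from h import *
st=status.read_state();print(st['eef_pos'],np.degrees(st['tool_rot']),st['force'])
im=cams.get_image('wrist');cv2.imwrite('pics/w2.png',im)
p,T=pose('wrist',st);print(proj(p,T,[465,-61.5,186]),proj(p,T,[465,-61.5,140]))
E
```

```text
[466.16734825 -62.0931388  163.2525063 ] [1.79980673e+02 1.06849138e-01 1.69989843e+02] [ 0.68727376  0.21982202 -0.28259979]
[320.14278113 285.70923956] [319.60508109 239.77142468]
```

View pics/w2.png

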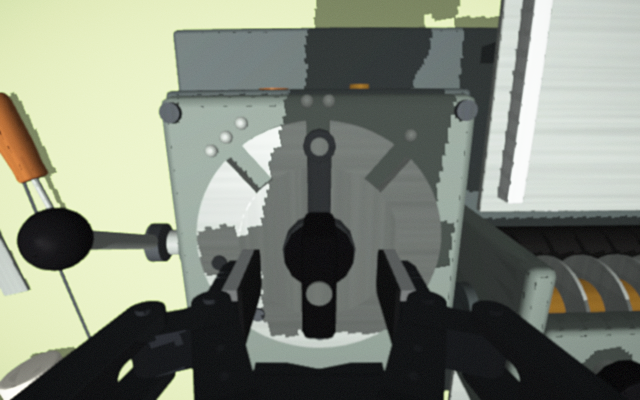

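```bash
python3 - <<'E'
from h import *
st=status.read_state();p,T=pose('wrist',st)
c=np.array([466,-62.]);d=np.array([np.cos(np.radians(170.3)),np.sin(np.radians(170.3))])
for z in(149.5,155.5):print(z,proj(p,T,[*(c+52*d),z]))
for z in(186,192):print(z,proj(p,T,[*c,z]))
for z in(134,140):print('n2 rim',proj(p,T,[*(c+63*d),z]),proj(p,T,[*(c-63*d),z]))
E
```

```text
149.5 [318.59222798 141.59362527]
155.5 [318.61656199 143.19987491]
186 [319.57319776 287.97270702]
192 [319.64479326 296.35121971]
n2 rim [318.39640799 114.82425907] [319.74364629 337.42484427]
n2 rim [318.41191471 115.35030972] [319.79511663 344.30682311]
```

>>> {"name": "move_arm", "arguments": {"plan": [[[0,0,-1],[0,0,0],0.4],[[0,0,0],[0,0,0],0.25],[[0,0,0],[0,0,0],0.15],[[0,0,0],[0,0,0],0],[[0,0,0],[0,0,0],0],[[0,0,0],[0,0,0],0]]}}

```text
clock: 3.7
eef_pos: [465.6, -62.1, 161.7]
tool_rot: [3.141, 0.0, 2.967]
force: [-1.1, 0.3, 5.3]
width: 13.1
gripper_force: 60.5
```

>>> {"name": "move_arm", "arguments": {"plan": [[[0,0,2],[0,0,0],0],[[0,0,2],[0,0,0],0],[[0,0,1],[0,0,0],0],[[0,0,0],[0,0,0],0],[[0,0,0],[0,0,0],0]]}}

```text
clock: 4.32
eef_pos: [465.5, -62.1, 166.2]
tool_rot: [3.141, -0.0, 2.967]
force: [2.9, 2.6, -7.4]
width: 12.9
gripper_force: 58.6
```

>>> {"name": "move_arm", "arguments": {"plan": [[[0,0,1.5],[0,0,0],0],[[0,0,1.5],[0,0,0],0],[[0,0,0],[0,0,0],0],[[0,0,0],[0,0,0],0]]}}

```text
clock: 4.82
eef_pos: [465.4, -62.1, 169.3]
tool_rot: [3.141, -0.0, 2.966]
force: [3.2, 2.7, -8.6]
width: 12.8
gripper_force: 58.5
```

>>> {"name": "move_arm", "arguments": {"plan": [[[0,0,1],[0,0,0],0],[[0,0,0],[0,0,4],0],[[0,0,0],[0,0,5],0],[[0,0,0],[0,0,5],0],[[0,0,0],[0,0,5],0],[[0,0,0],[0,0,0],0]]}}

```text
clock: 5.58
eef_pos: [465.5, -62.5, 170.3]
tool_rot: [3.142, 0.0, -2.986]
force: [3.4, 2.8, -8.6]
width: 12.9
gripper_force: 58.6
```

Turning freely (20° done, low forces). Continue towards notch 3.

>>> {"name": "move_arm", "arguments": {"plan": [[[0,0,0],[0,0,5],0],[[0,0,0],[0,0,5],0],[[0,0,0],[0,0,5],0],[[0,0,0],[0,0,5],0],[[0,0,0],[0,0,1],0],[[0,0,0],[0,0,0],0],[[0,0,0],[0,0,0],0]]}}

```text
clock: 6.45
eef_pos: [465.7, -62.8, 170.4]
tool_rot: [-3.141, 0.0, -2.62]
force: [4.4, -0.2, -8.8]
width: 13.3
gripper_force: 58.6
```

```bash
python3 - <<'E'
from h import *
st=status.read_state();print(st['eef_pos'],np.degrees(st['tool_rot']),st['force'],st['torque'],st['qpos'].round(2))
im=cams.get_image('wrist')
cv2.imwrite('pics/w3.png',cv2.resize(im[60:260,200:440],None,fx=3,fy=3,interpolation=cv2.INTER_CUBIC))
E
```

```text
[465.65835044 -62.83391865 170.36982512] [-1.79953141e+02  6.63095550e-03 -1.50127449e+02] [ 4.44473045 -0.23724911 -8.84750991] [ 0.094041   -0.93459031 -0.01776931] [ 0.1   0.47 -0.04  2.07  0.03  0.6   2.14]
```

View pics/w3.png

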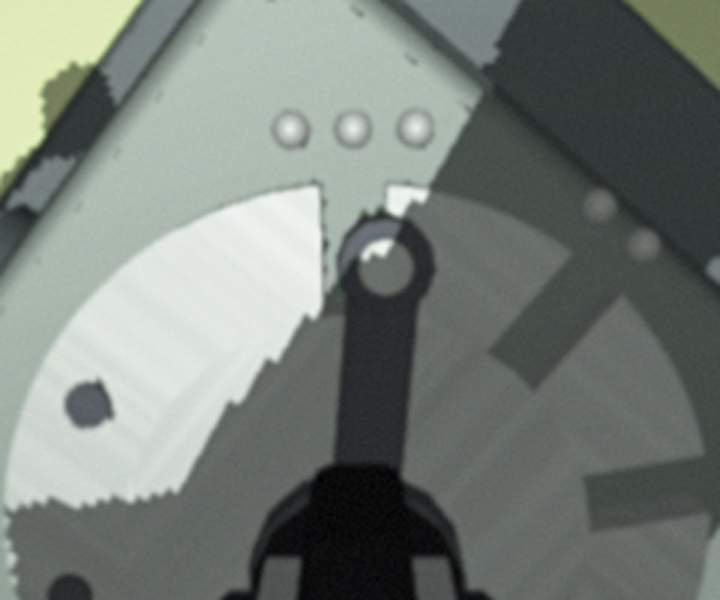

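>>> {"name": "move_arm", "arguments": {"plan": [[[0,0,0],[0,0,3],0],[[0,0,0],[0,0,2],0],[[0,0,0],[0,0,0],0],[[0,0,0],[0,0,0],0]]}}

```text
clock: 7.0
eef_pos: [465.7, -62.9, 170.4]
tool_rot: [-3.141, 0.0, -2.532]
force: [4.2, -1.3, -9.2]
width: 13.2
gripper_force: 58.7
```

```bash
python3 - <<'E'
from h import *
st=status.read_state();print(st['eef_pos'],np.degrees(st['tool_rot']),st['force'],st['torque'])
im=cams.get_image('wrist')
cv2.imwrite('pics/w4.png',cv2.resize(im[60:260,200:440],None,fx=3,fy=3,interpolation=cv2.INTER_CUBIC))
E
```

```text
[465.69331882 -62.86093673 170.39770211] [-1.79951921e+02  9.53832365e-03 -1.45091484e+02] [ 4.19147908 -1.3455967  -9.17283317] [-0.31221395 -1.04517322  0.08063338]
```

View pics/w4.png

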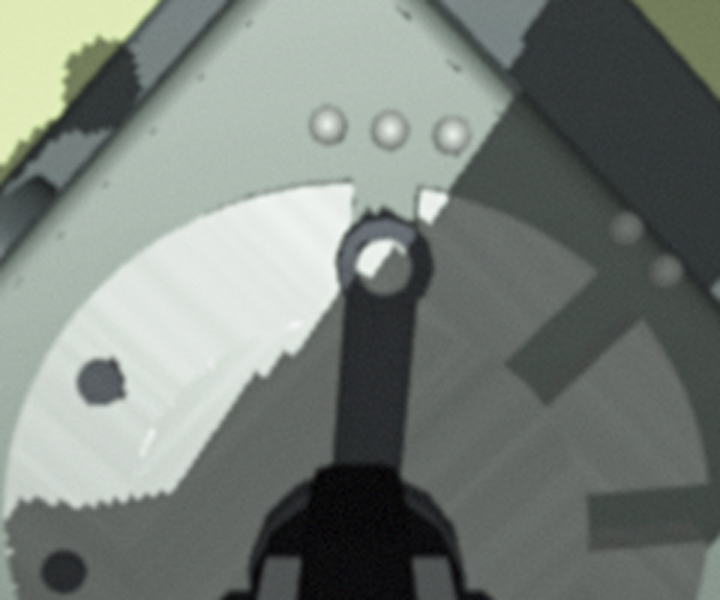

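>>> {"name": "move_arm", "arguments": {"plan": [[[0,0,-1.5],[0,0,0],0],[[0,0,-1.5],[0,0,0],0],[[0,0,-1.5],[0,0,0],0],[[0,0,-1],[0,0,0],0],[[0,0,0],[0,0,0],0],[[0,0,0],[0,0,0],0]]}}

```text
clock: 7.8
eef_pos: [465.7, -62.8, 164.9]
tool_rot: [-3.141, 0.0, -2.532]
force: [4.6, -2.4, -7.2]
width: 13.1
gripper_force: 58.9
```

>>> {"name": "move_arm", "arguments": {"plan": [[[0,0,-1.5],[0,0,0],0],[[0,0,-1.2],[0,0,0],0],[[0,0,0],[0,0,0],0],[[0,0,0],[0,0,0],0]]}}

```text
clock: 8.3
eef_pos: [465.7, -62.8, 162.2]
tool_rot: [-3.141, 0.0, -2.532]
force: [3.3, -3.3, -6.2]
width: 13.0
gripper_force: 59.0
```

>>> {"name": "move_arm", "arguments": {"plan": [[[0,0,0],[0,0,0],0.3],[[0,0,0],[0,0,0],0.45],[[0,0,0],[0,0,0],0.5],[[0,0,5],[0,0,0],0.5],[[0,0,25],[0,0,0],0.5],[[0,0,45],[0,0,0],0.4],[[0,0,25],[0,0,0],0],[[0,0,0],[0,0,0],0],[[0,0,0],[0,0,0],0]]}}

```text
clock: 9.43
eef_pos: [464.7, -62.3, 261.6]
tool_rot: [3.141, -0.001, -2.531]
force: [-0.4, -0.4, 0.0]
width: -0.1
gripper_force: 0.0
```

```bash
python3 - <<'E'
from h import *
st=status.read_state();print(st['eef_pos'],np.degrees(st['tool_rot']),st['force'],st['width'])
im=cams.get_image('wrist')
cv2.imwrite('pics/w5.png',cv2.resize(im[60:330,60:420],None,fx=2.2,fy=2.2,interpolation=cv2.INTER_CUBIC))
E
```

```text
[464.73316397 -62.25077528 261.61312048] [ 1.79953569e+02 -5.42438803e-02 -1.45040979e+02] [-0.43206651 -0.41920363  0.02027664] -0.07394406576930146
```

View pics/w5.png

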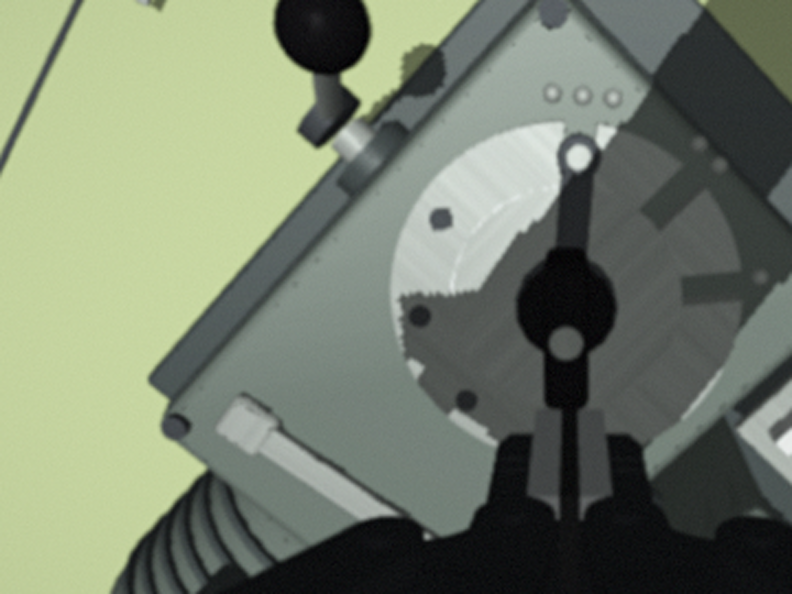

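```bash
python3 - <<'E'
from h import *
st=status.read_state();p,T=pose('wrist',st);print(atz(p,T,(206.4,72.7),165))
p,T=pose('scene');print(proj(p,T,[433.5,-173.3,165]))
E
```

```text
[ 434.37545815 -173.22049092  165.        ]
[260.16987243 168.72020366]
```

>>> {"name": "move_arm", "arguments": {"plan": [[[-15,-21,0],[0,0,-8.9],0],[[-15,-21,0],[0,0,-8.9],0],[[-15,-21,0],[0,0,-8.9],0],[[-15,-21,0],[0,0,-8.9],0],[[-16,-20,0],[0,0,-8.9],0],[[0,0,0],[0,0,0],0],[[0,0,0],[0,0,0],0]]}}

```text
clock: 10.35
eef_pos: [389.7, -165.6, 261.6]
tool_rot: [3.141, -0.001, 2.977]
force: [-0.4, -0.1, 0.3]
width: -0.1
gripper_force: 0.0
```

Ball confirmed at about (434, -173). Descend in front of it, then approach.

>>> {"name": "move_arm", "arguments": {"plan": [[[-3,0,-40],[0,0,0],0],[[0,0,-40],[0,0,0],0],[[0,0,-28],[0,0,0],0],[[0,0,0],[0,0,0],0],[[6,-1,0],[0,0,0],0],[[6,-1,0],[0,0,0],0],[[6,-1,0],[0,0,0],0],[[5,-1,0],[0,0,0],0],[[5,-1,0],[0,0,0],0],[[0,0,0],[0,0,0],0]]}}

```text
clock: 11.6
eef_pos: [412.5, -170.7, 153.9]
tool_rot: [3.141, -0.004, 2.975]
force: [-5.0, 2.2, 3.8]
width: -0.0
gripper_force: 2.5
```

>>> {"name": "move_arm", "arguments": {"plan": [[[5,-0.8,0],[0,0,0],0],[[6,-1,0],[0,0,0],0],[[6,-1,0],[0,0,0],0],[[6,-1,0],[0,0,0],0],[[6,-1,0],[0,0,0],0],[[6,-1,0],[0,0,0],0],[[6,-1,0],[0,0,0],0],[[6,-1,0],[0,0,0],0],[[6,-1,0],[0,0,0],0],[[6,-1,0],[0,0,0],0]]}}

```text
clock: 12.85
eef_pos: [473.3, -181.1, 153.7]
tool_rot: [3.142, -0.001, 2.975]
force: [-3.6, 0.8, -2.3]
width: -0.2
gripper_force: 1.7
```

>>> {"name": "move_arm", "arguments": {"plan": [[[4,-0.7,0],[0,0,0],0],[[4,-0.7,0],[0,0,0],0],[[3,-0.5,0],[0,0,0],0],[[2,-0.3,0],[0,0,0],0],[[2,-0.3,0],[0,0,0],0],[[0,0,0],[0,0,0],0]]}}

```text
clock: 13.6
eef_pos: [488.7, -183.7, 154.2]
tool_rot: [-3.142, 0.0, 2.975]
force: [-2.9, -0.4, -3.1]
width: 0.0
gripper_force: 1.6
```

>>> {"name": "move_arm", "arguments": {"plan": [[[2,-0.3,0],[0,0,0],0],[[2,-0.3,0],[0,0,0],0],[[2,-0.3,0],[0,0,0],0],[[0,0,0],[0,0,0],0]]}}

```text
clock: 14.1
eef_pos: [490.9, -184.0, 153.9]
tool_rot: [3.141, -0.007, 2.975]
force: [-10.1, 0.2, 4.4]
width: 0.1
gripper_force: 5.4
```

>>> {"name": "move_arm", "arguments": {"plan": [[[1.5,-0.2,0],[0,0,0],0],[[0,0,0],[0,0,0],0],[[0,0,0],[0,0,0],0]]}}

```text
clock: 14.48
eef_pos: [491.0, -184.0, 153.9]
tool_rot: [3.141, -0.01, 2.974]
force: [-14.0, 2.7, 5.8]
width: 0.1
gripper_force: 6.9
```

At the stop (force rises, no motion). Back off and withdraw.

>>> {"name": "move_arm", "arguments": {"plan": [[[-8,1.3,0],[0,0,0],0],[[-20,3,0],[0,0,0],0],[[-30,5,0],[0,0,0],0],[[-20,3,20],[0,0,0],0],[[0,0,50],[0,0,0],0],[[0,0,50],[0,0,0],0],[[0,40,30],[0,0,0],0],[[20,50,20],[0,0,0],0],[[0,0,0],[0,0,0],0],[[0,0,0],[0,0,0],0]]}}

```text
clock: 15.72
eef_pos: [439.1, -82.6, 324.8]
tool_rot: [-3.142, 0.003, 2.976]
force: [-0.7, 0.9, -0.3]
width: 0.1
gripper_force: 0.0
```

```bash
python3 - <<'E'
from h import *
st=status.read_state();print(st['eef_pos'],st['force'])
p,T=pose('wrist',st)
cv2.imwrite('pics/w6.png',cams.get_image('wrist'))
a=np.radians(-9.5);R2=np.array([[np.cos(a),-np.sin(a)],[np.sin(a),np.cos(a)]])
ax=np.array([465.5,-62]);print('ball in exp',proj(p,T,[*(ax+R2@[68,-115]),165]))
E
```

```text
[439.10216186 -82.58508186 324.77042265] [-0.6776137   0.86722535 -0.29861921]
ball in exp [225.19554642 273.20255246]
```

View pics/w6.png

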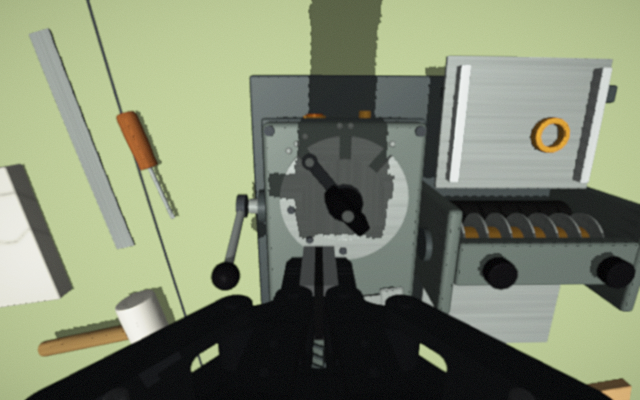

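The last picture shows the ball at (226,274), against a predicted (225,273) at its stop. The pin is at (309,160), in notch 3, and the parts around the machine have not moved.

```bash
python3 -c "
from cell import ctrl
print(ctrl.finish_job())"
```

```text
the job is handed in; nothing more can be done
None
```

The selector pin is home in notch 3, the clutch lever is back at its stop, and the job was handed in at about 16 s with the loose parts I could see in the last picture undisturbed.

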